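# Show a cuvette cell to the inspection camera

### The job

Swing the photometer's cover open until it stands upright or beyond, lift the clear cuvette block out of its seat and show it to the inspection camera: in the air, centred on the lens's line of sight 90 mm in front of the lens, right way up with its long side level and a broad window square to the lens. Hold the block by its narrow ends so that the fingers never touch the broad windows, leave the black block in its seat and the other things where they stand, keep off the camera, and finish while still holding the block there.

Things in the scene. Friction and masses are not known exactly. Their poses are not given: they have to be found in the camera images.
- photometer: white bench photometer, fixed, 214 deep (x) x 250 wide (y) x 76 mm high to the rim under its cover. Origin: centre of the underside; +x from its sloping front panel to the back, z up. The black-lined compartment behind the panel (inside x -15 to +95, y -116 to +116 mm, floor z = 28 mm) has two seats side by side
- seat_right (a point): centre of the floor of one seat, at the photometer's x = 26, y = -48, z = 40 mm (the other is at y = +48). Steel cheeks up to z = 64 mm stand over a block's broad faces (1.2 mm play), low stops up to z = 44 mm at its ends (1.5 mm play); above these the ends are free, 36 mm between the blocks, 38 mm to the side wall
- cover (a joint): angle of the white cover over the compartment, rad: 0 shut, 1.57 upright, 1.9 leaning back on its stop. Friction hinge: it stays where it is left; about 2 N at the pull moves it
- cover_hinge (a point): middle of the cover's hinge line, at the photometer's x = 101, y = 0, z = 80 mm; the line runs along the photometer's y. The cover is a plate 8 mm thick (top face 5 mm over the hinge line when shut) and 246 mm wide, that reaches 131 mm from the hinge towards the front
- cover_pull (a point): centre of the top of the black pull on the cover, moves with it: an upright block 18 mm (photometer's x) x 16 mm (y), 29 mm high above the cover's top face. Shut, it lies 112 mm in front of and 34 mm above the hinge line; pinch it from above across its 16 mm, it may turn between the fingers as the cover swings
- cuvette_block: clear two-cell cuvette block, 26 mm thick (x) x 60 long (y) x 30 high (z; 32 with two small caps), 0.05 to 0.09 kg. Origin: centre of the underside. Broad windows: the two faces across x, either may face the lens; narrow ends: the faces across y. It stands in either seat, along the photometer's axes, its top 6 mm over the cheeks
- cell_center (a point): centre of the cuvette block, 15 mm above its underside; this point is to be brought to the focus
- zero_block: opaque black block of the same outline (26 x 60 x 30 mm) with two red dots on top, standing in the other seat; origin: centre of the underside
- camera_stand: inspection camera on a pillar stand, fixed: base 110 x 90 x 12 mm, pillar 30 mm behind its centre, 282 mm high. Origin: centre of the underside; the camera looks towards the stand's -x
- camera_head: blue camera with black lens (33 mm wide) and ring light (58 mm wide), tilted to look down by 25 degrees (0.436 rad). Origin: centre of the lens's front. Its x axis points from there back into the camera, so it looks along its own -x; its y axis is level, its z axis points up, square to the line of sight
- focus (a point): point in the air on the line of sight, 90 mm in front of the lens, about 185 mm above the desk, with the axes of the camera head
- beaker_small: small glass beaker, 57 x 60 x 86 mm, bystander; origin: centre of the underside
- slide_box: blue slide box, 28 x 78 x 27 mm, bystander; origin: centre of the underside
- timer: white timer, 62 x 66 x 20 mm, bystander; origin: centre of the underside

How it is judged:
By the outcome, as a careful person would: the job done as asked, in the order asked, and still so for the second after the job is handed in, while the arm keeps its last pose, push and grip.
It also fails if it takes over 50 s, if anything falls off the work surface, if the arm or the gripper's body presses on something with over 40 N, if the wrist force passes 120 N, or if a joint passes its speed limit or range.

### The arm

A 7-joint arm with a two-finger parallel gripper is mounted at the origin on a cart in front of the work surface, level with it; the furniture and walls round the work are solid. World frame = base frame: x ahead of the robot, y to its left, z up, the work surface at z = 0. Lengths are in mm, angles in rad, forces in N, time in s.
With the tool pointing down it reaches from about 400 to 875 mm from the base axis. Payload 6.5 kg.
Tool frame: the origin (TCP) lies at the very end of the fingers, on their centre line; the grasp point (between the pads) lies 19 mm behind it; z points along the fingers, y is the line along which they close (so a half turn about z gives the same grasp; the last joint's range is limited). The gripper opens to 88 mm and grips with 3 to 60 N. Pads are 18 mm wide; open, the fingers measure 123 mm over their backs; the gripper's body (75 mm by 187 mm) begins 45 mm behind the grasp point.
Start: joints at [1.084, 0.536, -0.004, 1.538, 0.003, 1.067, -0.071], TCP at [265.514, -593.289, 238.716] pointing down, gripper open.
Joint ranges: [-2.7, 2.7], [-0.37, 2.16], [-1.27, 1.26], [0.24, 2.4], [-1.31, 4.45], [0.19, 1.91], [-2.76, 2.76]. Speed limits (rad/s): [2.39, 2.39, 3.14, 3.14, 3.14, 3.14, 3.14].

### API

Orientations are given as a unit quaternion [x, y, z, w].
In Python, from workcell import arm, cams, job gives the robot as it stands.
- The arm moves only by the tool jog_arm, never from a script. Its argument "rows" is a list of rows, each an object with "linear": the shift along the tool's x, y, z in mm, a list of three; "twist": the turn, a rotation vector about the tool's x, y, z in rad, a list of three. A call has 1 to 10 rows; each row is the pose to reach, as a shift and turn from the pose commanded when the call began, along the tool's axes at that moment; what a row does not reach only later rows make up. A row lasts 1/8 s, in which the tool goes at most 62.5 mm and 10.7 degrees, less where a joint would pass 70% of its speed; a pose out of reach is approached as far as the arm can. A call with a gripper value outside its range is refused whole. "gripper" is the gripper's target within -1 to 1 (fully open at 1, half-way at 0, shut at -1), set as the call begins (left out, the last holds). The fingers move at their own pace and stop on an object; "squeeze" is the grip in N (left out, the last holds). Time passes only in rows, so rows that repeat a pose let the fingers close. It gives the time, the measured TCP pose, the force, the opening and the grip force at its end, in the units of the state.
- arm.read_state(): the state, without advancing time (a new reading comes with each control period).
- cams.snapshot(name): name is "side" or "top"; returns a dict with "color" (384x512x3 uint8, red, green, blue), "fx", "fy", "cx", "cy" (pixels), "rvec" (rotation vector, rad) and "tvec" (3), from world to camera coordinates, as OpenCV has them. Camera axes: x right, y down, z forward; pixel columns grow to the right and rows downward; lengths in mm; the calibration is good to about 2 mm. A picture is of the moment at which its call begins. There is no depth.
- job.hand_in(): hands the job in; it is judged then, once.
Trained networks look in a picture, given as the dict that the camera call returned (one of the last four; its "shot" number tells which), for a name from the list of things; names that differ only in an ending like _2 or _b are one class to them, and where a whole thing is asked for, a point or a joint stands for the part that bears it (a point fixed in the world has none). Each returns a list of dicts, best first, with "conf" (0 to 1); they miss things now and then, are a little off and sometimes report something else, mostly with a low value. They report only what shows in the picture. A call takes as long as a camera call.
- cams.spot_in(picture, label): "point" ([x, y, z] in mm, in world coordinates, good to about 4 mm: the middle of the surface that is visible of it).
- cams.landmark_of(picture, label): "point" ([x, y, z] in mm, in world coordinates, good to about 4 mm: a listed point, or the origin of a listed thing).
The state is a dict: "clock": time; "qpos": joint angles; "dq": joint speeds; "joint_efforts": joint torques, N m; "eef_pos": TCP position; "tool_rot": TCP orientation; "force": force on the tool from outside, world axes, zero at the start; "ft_torque": the same for the moment, N m; "width": opening from 0.0 (shut) to 1.0 (fully open); "grip_force": force on a finger pad.
Only numpy, scipy, OpenCV 4.12 (cv2) and the standard library are available. Lean on these libraries where they do the work, as an engineer would, in place of code of your own. Each camera call takes 0.05 s, during which the arm holds its last target. There are 200 camera calls.

## Working session

There is one attempt and no reset: what is moved stays moved. The work goes in short steps, Python scripts to look and compute and a tool call to move; the robot and the scene stay as the last step left them, time stands still between calls to the robot, and variables do not carry over. Pictures are saved under pics/ and viewed, at most 10 in all, crops included, and the job is handed in when it is done.

Besides the shell and the picture viewer there is one more tool, called after "Request:" by a JSON object that holds its "name" and its "arguments". jog_arm: Moves the arm, as the interface text tells. Its arguments: {"type":"object","properties":{"rows":{"type":"array","items":{"type":"object","properties":{"linear":{"type":"array","items":{"type":"number"}},"twist":{"type":"array","items":{"type":"number"}}}}},"gripper":{"type":"number"},"squeeze":{"type":"number"}},"required":["rows"]}

```bash
mkdir -p pics; ls; python3 - <<'E'
from workcell import arm,cams,job
import cv2,numpy as np
s=arm.read_state()
print({k:np.round(v,3).tolist() for k,v in s.items()})
for n in("side","top"):
    p=cams.snapshot(n); cv2.imwrite(f"pics/{n}0.png",p["color"][:,:,::-1])
    R=cv2.Rodrigues(np.array(p["rvec"]))[0]; print(n,p["fx"],p["cx"],p["cy"],"cam at",(-R.T@np.array(p["tvec"]).ravel()).round(), "fwd",R[2].round(2))
    for l in["photometer","cover_hinge","cover_pull","seat_right","camera_stand","camera_head","focus","beaker_small","slide_box","timer","cuvette_block","cell_center","zero_block"]:
        print(l,[(np.round(d["point"],1).tolist(),round(d["conf"],2)) for d in cams.landmark_of(p,l)[:2]])
E
```

```text
pics
{'clock': 0.0, 'qpos': [1.084, 0.537, -0.004, 1.539, 0.003, 1.067, -0.071], 'dq': [-0.0, -0.002, -0.0, 0.0, 0.001, 0.0, -0.002], 'joint_efforts': [-0.0, -57.097, 0.991, -25.16, -0.056, 0.018, 0.0], 'eef_pos': [265.232, -592.742, 237.835], 'tool_rot': [0.978, 0.209, -0.0, -0.001], 'force': [0.375, -1.453, -0.282], 'ft_torque': [-0.01, 0.018, -0.001], 'grip_force': 0.0, 'width': 1.003}
side 397.72272821001957 250.7056025535446 190.7035417806675 cam at [ -30. 1032.  618.] fwd [ 0.43 -0.82 -0.38]
photometer [([529.3, 187.2, -0.4], 0.72)]
cover_hinge [([632.5, 202.8, 78.0], 0.81), ([492.7, 414.6, -0.6], 0.44)]
cover_pull [([520.2, 184.4, 119.7], 0.89), ([632.5, 199.9, 78.6], 0.43)]
seat_right [([561.8, 139.2, 40.7], 0.98)]
camera_stand [([580.1, -144.6, 0.4], 0.59)]
camera_head [([525.3, -123.0, 220.1], 0.9)]
focus []
beaker_small [([443.1, -170.4, -4.9], 0.75)]
slide_box [([493.1, 410.7, 2.9], 0.63), ([563.3, 138.3, 41.0], 0.56)]
timer [([365.1, -303.1, -0.8], 0.59)]
cuvette_block []
cell_center []
zero_block []
top 364.33081006176053 261.56949500868 189.2445166573884 cam at [ 315.   22. 1387.] fwd [ 0.14  0.01 -0.99]
photometer [([526.5, 185.7, 0.3], 0.81)]
cover_hinge [([630.7, 194.7, 82.0], 0.8)]
cover_pull [([520.8, 184.1, 124.0], 0.78)]
seat_right [([368.1, -303.3, 2.0], 0.34)]
camera_stand [([580.3, -142.2, -1.5], 0.75)]
camera_head [([528.2, -122.4, 220.9], 0.76)]
focus []
beaker_small [([525.0, -118.9, 222.7], 0.72), ([446.0, -171.5, 1.9], 0.68)]
slide_box [([530.0, -120.1, 223.4], 0.7), ([491.5, 412.8, -7.1], 0.56)]
timer [([366.7, -303.6, 4.6], 0.77), ([521.1, 183.2, 121.1], 0.37)]
cuvette_block [([526.8, -119.8, 221.4], 0.5)]
cell_center []
zero_block []
```

View pics/side0.png

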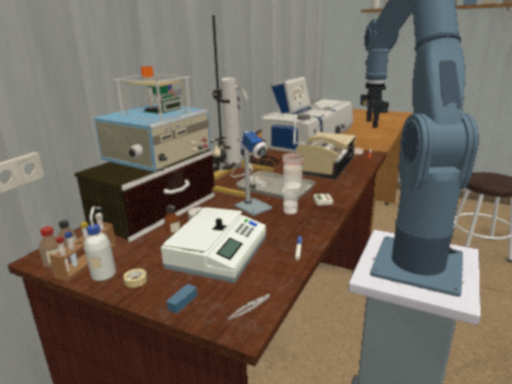

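View pics/top0.png

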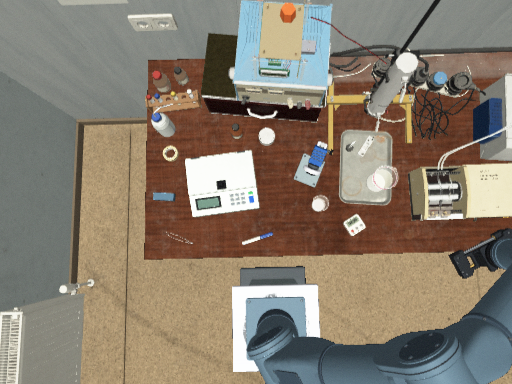

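Side view: the photometer with its closed cover is at about (215,240) and its pull at about (220,224). The camera's blue head is at (255,145) and the slide box at (182,297). The top view agrees: pull at (221,184), camera head at (318,157).

Next I'll average the landmarks to get the yaws.

```bash
python3 - <<'E'
from workcell import arm,cams,job
import cv2,numpy as np
r={}
for i in range(3):
  for n in("side","top"):
    p=cams.snapshot(n)
    for l,near in dict(photometer=(528,186,0),cover_hinge=(632,199,80),cover_pull=(520,184,122),camera_stand=(580,-143,0),camera_head=(526,-122,220)).items():
        for d in cams.landmark_of(p,l)[:2]:
            if np.linalg.norm(np.array(d["point"])-near)<20: r.setdefault((l,n),[]).append(d["point"])
for k,v in r.items(): print(k,len(v),np.mean(v,0).round(1),np.std(v,0).round(1))
a=[]
for n,(x0,x1,y0,y1),f in(("top",(285,350,130,195),10),("side",(225,285,120,220),6)):
    p=cams.snapshot(n); c=p["color"][y0:y1,x0:x1,::-1]; cv2.imwrite(f"pics/c_{n}.png",cv2.resize(c,None,fx=f,fy=f,interpolation=cv2.INTER_CUBIC)[:600])
a=[cv2.imread(f"pics/c_{n}.png") for n in("top","side")]
h=600
m=np.hstack([cv2.resize(x,(int(x.shape[1]*h/x.shape[0]),h)) for x in a]); 
m=cv2.resize(m,(800,int(h*800/m.shape[1]))); cv2.imwrite("pics/cam1.png",m); print(m.shape,[x.shape for x in a])
E
```

```text
('photometer', 'side') 3 [529.1 187.7  -1.2] [1.1 0.5 0.5]
('cover_hinge', 'side') 3 [632.7 198.2  77.6] [1.6 0.2 0.9]
('cover_pull', 'side') 3 [521.8 186.6 117.6] [0.5 1.3 1.3]
('camera_stand', 'side') 3 [ 580.7 -144.3   -1.7] [1.2 0.5 2.3]
('camera_head', 'side') 3 [ 526.7 -120.3  221.6] [0.8 0.7 1.9]
('photometer', 'top') 3 [ 5.283e+02  1.847e+02 -5.000e-01] [1.7 0.7 0.7]
('cover_hinge', 'top') 3 [629.  195.3  78.7] [2.6 2.  1.7]
('cover_pull', 'top') 3 [519.7 184.2 120.4] [0.1 1.6 0.4]
('camera_stand', 'top') 2 [ 5.805e+02 -1.443e+02  3.000e-01] [0.8 0.4 2. ]
('camera_head', 'top') 3 [ 527.8 -120.1  221.8] [1.  1.8 1.2]
(475, 800, 3) [(600, 650, 3), (600, 360, 3)]
```

View pics/cam1.png

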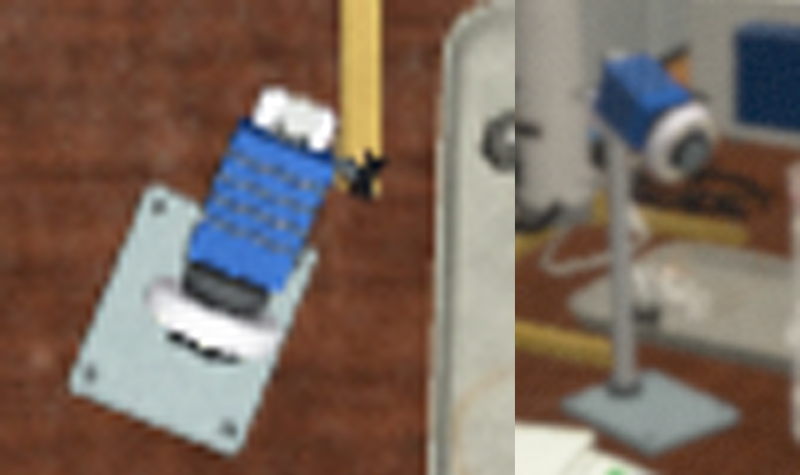

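The crop shows the stand's base corners at (152,188), (70,388), (238,455) and its right edge up to (315,250), all in crop pixels. I'll back-project these to get the camera yaw.

```bash
cat > h.py <<'E'
from workcell import arm,cams,job
import cv2,numpy as np
from scipy.spatial.transform import Rotation as Ro
def bp(p,uv,z):
    R=cv2.Rodrigues(np.array(p["rvec"],float))[0];c=-R.T@np.array(p["tvec"],float).ravel()
    d=R.T@np.array([(uv[0]-p["cx"])/p["fx"],(uv[1]-p["cy"])/p["fy"],1]);return c+d*(z-c[2])/d[2]
def rot(yaw,tilt=0):
    """tool frame: tool z down; yaw = heading (deg) of tool x; tilt: 'up'(-tool z) leans towards heading+180 for camera-frame heading"""
    return Ro.from_euler('z',yaw,degrees=True)*Ro.from_euler('x',180,degrees=True)
def rows(targets):
    s=arm.read_state();P=np.array(s["eef_pos"]);Q=Ro.from_quat(s["tool_rot"])
    print("clock",round(s["clock"],2),"at",P.round(1),"yaw",np.degrees(np.arctan2(*Q.as_matrix()[1::-1,0])).round(1),"q",np.round(s["qpos"],2),"F",np.round(s["force"],1),"w",round(s["width"],3))
    for p,q in targets:
        print("lin",Q.inv().apply(np.array(p)-P).round(1).tolist(),"tw",(Q.inv()*q).as_rotvec().round(3).tolist())
E
python3 - <<'E'
from h import *
p=cams.snapshot("top")
w=lambda x,y,z:bp(p,(285-.5+x/7.92+.06,130-.5+y/7.92+.06),z)
c=[w(*q,12) for q in((152,188),(70,388),(238,455),(315,250))]
for q in c:print(q.round(1))
for a,b in((0,1),(2,3)):
  d=c[a]-c[b] if a==0 else c[b]-c[a];print("yaw x",np.degrees(np.arctan2(d[1],d[0])),np.linalg.norm(d))
d=c[1]-c[2];print("yaw y",np.degrees(np.arctan2(d[1],d[0]))-90,np.linalg.norm(d))
# blue body edges: left (238,125)-(188,258), right (332,172)-(285,292): same plane slope -> yaw from planar direction
# photometer outline: white segmentation, top view
im=p["color"][100:230,170:275].astype(int)
m=((im.min(2)>165)).astype(np.uint8)
n,l,st,ce=cv2.connectedComponentsWithStats(m);k=1+np.argmax(st[1:,4]);pts=np.argwhere(l==k)[:,::-1]+[170,100]
box=cv2.boxPoints(cv2.minAreaRect(pts.astype(np.float32)))
W=[bp(p,b,78) for b in box]
for i in range(4):
    d=W[(i+1)%4]-W[i];print(W[i].round(1),np.linalg.norm(d).round(),np.degrees(np.arctan2(d[1],d[0])).round(1))
rows([((400,-150,380),rot(186.5)),((520.5,185,200),rot(186.5))])
E
```

```text
[ 644.7 -127.3   12. ]
[547.1 -83.8  12. ]
[ 512.3 -163.2   12. ]
[ 611.7 -205.    12. ]
yaw x -24.015189020884264 106.86042981264215
yaw x -22.78208655307288 107.82600490331127
yaw y -23.678500193516683 86.67881274526232
[622.  323.6  78. ] 252.0 -83.6
[650.2  73.6  78. ] 218.0 -173.5
[433.3  49.   78. ] 246.0 96.4
[406.  293.3  78. ] 218.0 8.0
clock 3.35 at [ 265.5 -593.3  238.7] yaw 24.1 q [ 1.08  0.54 -0.    1.54  0.    1.07 -0.07] F [0.5 0.3 1.2] w 0.997
lin [303.8, -349.7, -141.3] tw [-0.0, -0.0, -2.834]
lin [550.7, -606.2, 38.7] tw [-0.0, -0.0, -2.834]
```

```bash
python3 - <<'E'
from h import *
q=rot(6.3)
rows([((380,-250,390),q),((480,30,390),q),((521,185,250),q)])
E
```

```text
clock 3.35 at [ 265.5 -593.3  238.7] yaw 24.1 q [ 1.08  0.54 -0.    1.54  0.    1.07 -0.07] F [0.5 0.3 1.2] w 0.997
lin [244.7, -266.6, -151.3] tw [-0.0, 0.0, 0.311]
lin [450.4, -481.3, -151.3] tw [-0.0, 0.0, 0.311]
lin [551.1, -606.0, -11.3] tw [-0.0, 0.0, 0.311]
```

Request:
{"name": "jog_arm", "arguments": {"rows": [{"linear":[245,-267,-151],"twist":[0,0,0.311]},{"linear":[245,-267,-151],"twist":[0,0,0.311]},{"linear":[245,-267,-151],"twist":[0,0,0.311]},{"linear":[245,-267,-151],"twist":[0,0,0.311]},{"linear":[245,-267,-151],"twist":[0,0,0.311]},{"linear":[245,-267,-151],"twist":[0,0,0.311]},{"linear":[450,-481,-151],"twist":[0,0,0.311]},{"linear":[450,-481,-151],"twist":[0,0,0.311]},{"linear":[450,-481,-151],"twist":[0,0,0.311]},{"linear":[450,-481,-151],"twist":[0,0,0.311]}], "gripper": 0}}

```text
clock: 4.6
eef_pos: [459.1, -27.6, 388.8]
tool_rot: [0.999, 0.055, 0.001, 0.0]
force: [0.3, 0.1, -0.8]
width: 0.499
grip_force: 0.0
```

```bash
python3 - <<'E'
from h import *
q=rot(6.3)
rows([((480,30,390),q),((521,185,250),q),((521,185,170),q)])
E
```

```text
clock 4.6 at [459.1 -27.6 388.8] yaw 6.3 q [ 0.3   0.08 -0.36  1.8   0.03  1.27 -1.53] F [ 0.3  0.1 -0.8] w 0.499
lin [27.0, -54.9, -1.2] tw [0.001, -0.001, -0.0]
lin [84.6, -204.6, 138.8] tw [0.001, -0.001, -0.0]
lin [84.5, -204.6, 218.8] tw [0.001, -0.001, -0.0]
```

Request:
{"name": "jog_arm", "arguments": {"rows": [{"linear":[28,-58,0]},{"linear":[85,-205,139]},{"linear":[85,-205,139]},{"linear":[85,-205,139]},{"linear":[85,-205,139]},{"linear":[85,-205,200]},{"linear":[85,-205,219]},{"linear":[85,-205,219]}]}}

```text
invalid input
```

```bash
python3 - <<'E'
from h import *
for i in range(2):
  for n in("side","top"):
    p=cams.snapshot(n); print(n,[(np.round(d["point"],1).tolist(),round(d["conf"],2)) for d in cams.landmark_of(p,"cover_pull")[:1]])
    if i==0:
        R=cv2.Rodrigues(np.array(p["rvec"]))[0]
        uv=cv2.projectPoints(np.array([[521.,185,119]]),p["rvec"],p["tvec"],np.array([[p["fx"],0,p["cx"]],[0,p["fy"],p["cy"]],[0,0,1]]),None)[0].ravel();u,v=uv.astype(int);print(uv)
        cv2.imwrite(f"pics/a_{n}.png",cv2.resize(p["color"][v-40:v+30,u-35:u+35,::-1],(400,400),interpolation=cv2.INTER_CUBIC))
cv2.imwrite("pics/a.png",np.hstack([cv2.imread(f"pics/a_{n}.png") for n in("side","top")]))
rows([((521,185,120),rot(6.3))])
E
```

```text
side [([519.0, 184.8, 116.4], 0.96)]
[217.74913044 218.64085191]
top [([520.5, 184.3, 121.9], 0.77)]
[219.59656129 182.78506651]
side [([521.9, 183.8, 118.3], 0.82)]
top [([522.0, 180.8, 120.5], 0.63)]
clock 5.0 at [458.4 -31.  388.3] yaw 6.1 q [ 0.31  0.08 -0.36  1.8   0.03  1.27 -1.52] F [-0.5 -0.7 -0. ] w 0.498
lin [85.3, -208.2, 268.2] tw [0.0, 0.0, -0.003]
```

View pics/a.png

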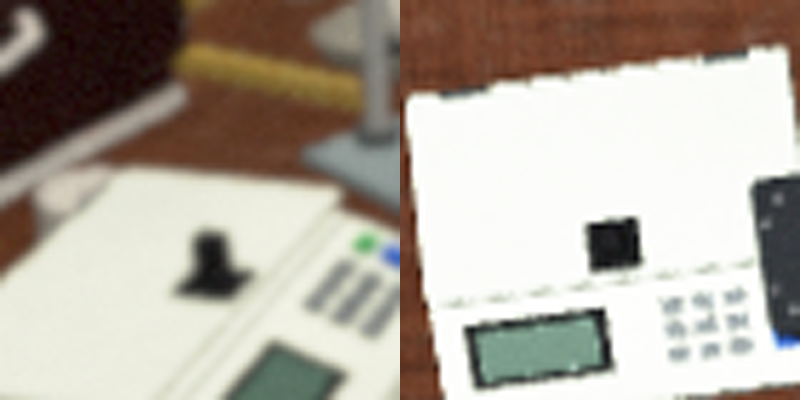

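The pull shows at about (613,245) in the top crop, with a wider foot, and fits the estimate (520.5, 184.5). The move was refused because each row needs a twist, so I'll send it again.

Request:
{"name": "jog_arm", "arguments": {"rows": [{"linear":[28,-58,0],"twist":[0,0,0]},{"linear":[85,-208,139],"twist":[0,0,0]},{"linear":[85,-208,139],"twist":[0,0,0]},{"linear":[85,-208,139],"twist":[0,0,0]},{"linear":[85,-208,139],"twist":[0,0,0]},{"linear":[85,-208,200],"twist":[0,0,0]},{"linear":[85,-208,238],"twist":[0,0,0]},{"linear":[85,-208,238],"twist":[0,0,0]}]}}

```text
clock: 6.0
eef_pos: [518.8, 184.5, 147.9]
tool_rot: [0.999, 0.054, -0.003, 0.001]
force: [0.8, 0.8, 0.3]
width: 0.5
grip_force: 0.0
```

```bash
python3 - <<'E'
from h import *
for n in("side","top"):
    p=cams.snapshot(n)
    uv=cv2.projectPoints(np.array([[521.,185,119]]),p["rvec"],p["tvec"],np.array([[p["fx"],0,p["cx"]],[0,p["fy"],p["cy"]],[0,0,1]]),None)[0].ravel();u,v=uv.astype(int)
    cv2.imwrite(f"pics/a_{n}.png",cv2.resize(p["color"][v-40:v+30,u-35:u+35,::-1],(400,400),interpolation=cv2.INTER_CUBIC))
cv2.imwrite("pics/b.png",np.hstack([cv2.imread(f"pics/a_{n}.png") for n in("side","top")]))
rows([((520.5,184.5,91),rot(6.3))])
E
```

```text
clock 6.1 at [521.4 186.2 151.5] yaw 6.2 q [-0.09  0.53 -0.44  1.85  0.3   0.83 -2.14] F [ 0.2 -0.3  1.3] w 0.503
lin [-1.1, 1.6, 60.5] tw [-0.0, -0.001, -0.001]
```

View pics/b.png

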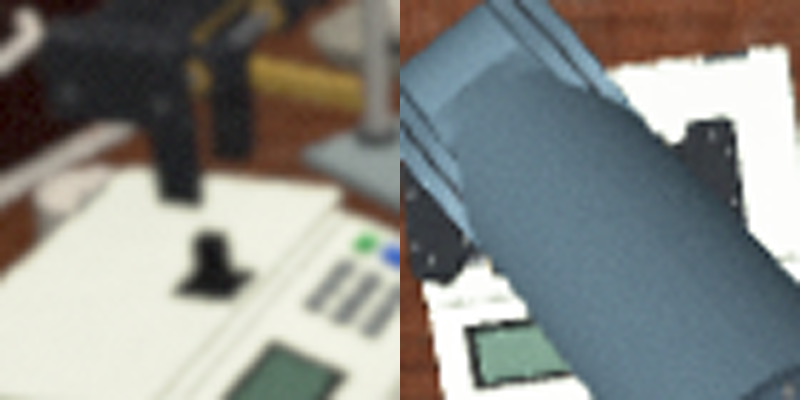

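The fingers straddle the pull: tips at about (180,200) and (233,155), pull at (212,240). Next I'll descend and pinch.

Request:
{"name": "jog_arm", "arguments": {"rows": [{"linear":[-1,1.5,30],"twist":[0,0,0]},{"linear":[-1,1.5,52],"twist":[0,0,0]},{"linear":[-1,1.5,60.5],"twist":[0,0,0]},{"linear":[-1,1.5,60.5],"twist":[0,0,0]}]}}

```text
clock: 6.6
eef_pos: [520.5, 185.2, 91.0]
tool_rot: [0.999, 0.055, 0.001, -0.0]
force: [0.2, 0.7, -0.1]
width: 0.501
grip_force: 0.0
```

Request:
{"name": "jog_arm", "arguments": {"rows": [{"linear":[0,0,0],"twist":[0,0,0]},{"linear":[0,0,0],"twist":[0,0,0]},{"linear":[0,0,0],"twist":[0,0,0]},{"linear":[0,0,0],"twist":[0,0,0]}], "gripper": -1, "squeeze": 15}}

```text
clock: 7.1
eef_pos: [520.0, 184.0, 90.0]
tool_rot: [0.999, 0.055, 0.0, 0.001]
force: [0.0, -3.6, 0.2]
width: 0.181
grip_force: 15.0
```

```bash
python3 - <<'E'
from h import *
s=arm.read_state();P=np.array(s["eef_pos"]);Q=Ro.from_quat(s["tool_rot"])
u=np.array([np.cos(np.radians(6.3)),np.sin(np.radians(6.3)),0]);zz=np.array([0,0,1.])
H=np.array([631,196.9,80])
g=P+[0,0,19]; a,b=(g-H)@u,g[2]-80; print("g rel hinge",a,b)
T=[]
for th in np.arange(.2,1.81,.2):
    c,s_=np.cos(th),np.sin(th); # opening: front(-u)->up
    na,nb=a*c+b*s_, -a*s_+b*c
    T.append((P+(na-a)*u+(nb-b)*zz,rot(6.3)))
rows(T)
E
```

```text
g rel hinge -111.76871645994125 29.00978518427361
clock 7.1 at [520. 184.  90.] yaw 6.3 q [-0.12  0.62 -0.4   1.88  0.35  0.71 -2.18] F [ 0.  -3.6  0.2] w 0.181
lin [8.0, 0.0, -21.6] tw [0.001, -0.0, -0.001]
lin [20.1, 0.0, -41.2] tw [0.001, -0.0, -0.001]
lin [35.9, 0.1, -58.0] tw [0.001, -0.0, -0.001]
lin [54.7, 0.1, -71.4] tw [0.001, -0.0, -0.001]
lin [75.8, 0.1, -80.7] tw [0.001, -0.0, -0.001]
lin [98.3, 0.0, -85.7] tw [0.001, -0.0, -0.001]
lin [121.4, 0.0, -86.0] tw [0.001, -0.0, -0.001]
lin [144.0, 0.0, -81.8] tw [0.001, -0.0, -0.001]
lin [165.4, -0.0, -73.2] tw [0.001, -0.0, -0.001]
```

Request:
{"name": "jog_arm", "arguments": {"rows": [{"linear":[8,0,-21.6],"twist":[0,0,0]},{"linear":[20.1,0,-41.2],"twist":[0,0,0]},{"linear":[35.9,0,-58],"twist":[0,0,0]},{"linear":[54.7,0,-71.4],"twist":[0,0,0]},{"linear":[54.7,0,-71.4],"twist":[0,0,0]}]}}

```text
clock: 7.72
eef_pos: [574.1, 190.0, 162.5]
tool_rot: [0.999, 0.054, -0.001, 0.001]
force: [-5.9, -5.7, 11.9]
width: 0.171
grip_force: 15.0
```

```bash
python3 - <<'E'
from h import *
u=np.array([np.cos(np.radians(6.3)),np.sin(np.radians(6.3)),0])
P=np.array([520.,184,90])
rows([(P+u*a+[0,0,b],rot(6.3)) for a,b in((75.8,80.7),(98.3,85.7),(121.4,86),(144,81.8),(165.4,73.2))])
E
```

```text
clock 7.72 at [574.1 190.  162.5] yaw 6.2 q [-0.08  0.59 -0.43  1.7   0.3   0.92 -2.1 ] F [-5.9 -5.7 11.9] w 0.171
lin [21.3, 0.1, -8.3] tw [0.002, 0.001, -0.001]
lin [43.8, 0.0, -13.3] tw [0.002, 0.001, -0.001]
lin [66.9, 0.0, -13.6] tw [0.002, 0.001, -0.001]
lin [89.5, -0.0, -9.4] tw [0.002, 0.001, -0.001]
lin [110.9, -0.1, -0.9] tw [0.002, 0.001, -0.001]
```

Request:
{"name": "jog_arm", "arguments": {"rows": [{"linear":[20,0,-10],"twist":[0,0,0]},{"linear":[43,0,-15],"twist":[0,0,0]},{"linear":[66.9,0,-15.5],"twist":[0,0,0]},{"linear":[90,0,-11],"twist":[0,0,0]},{"linear":[106,0,-5],"twist":[0,0,0]},{"linear":[106,0,-5],"twist":[0,0,0]}]}}

```text
clock: 8.48
eef_pos: [680.1, 201.9, 165.5]
tool_rot: [0.999, 0.054, 0.0, 0.0]
force: [0.7, -2.1, -0.6]
width: 0.18
grip_force: 15.0
```

```bash
python3 - <<'E'
from h import *
p=cams.snapshot("side"); cv2.imwrite("pics/open.png",cv2.resize(p["color"][130:290,130:300,::-1],(680,600)[:2],interpolation=cv2.INTER_CUBIC))
for l in ("cover_pull",):print([(np.round(d["point"],1).tolist(),round(d["conf"],2)) for d in cams.landmark_of(p,l)[:1]])
rows([])
E
```

```text
[([690.5, 205.1, 178.6], 0.77)]
clock 8.57 at [679.2 201.8 165.9] yaw 6.3 q [-0.1   0.75 -0.41  1.4   0.31  1.06 -2.03] F [ 1.2 -2.6 -2.2] w 0.177
```

View pics/open.png

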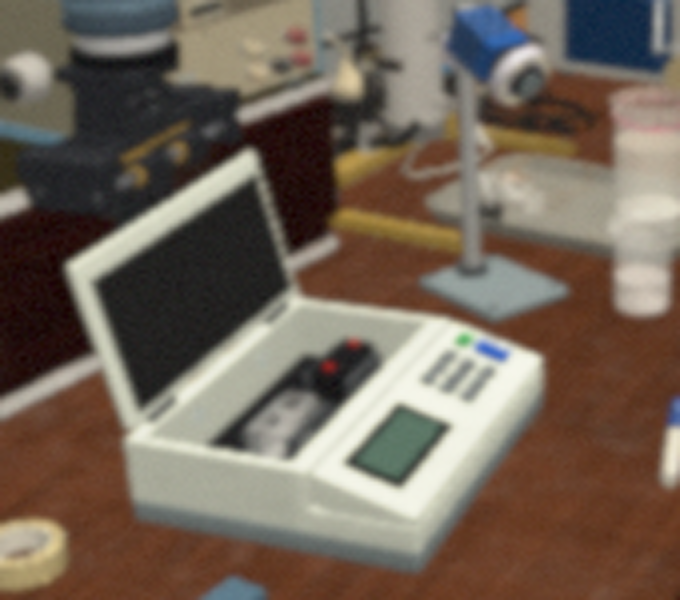

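The cover is open past upright (about 1.75 rad). The clear block is in the left seat at about (285,425), and the black block with red dots is in the right seat at (345,360). I'll release the pull and go above the clear block.

Request:
{"name": "jog_arm", "arguments": {"rows": [{"linear":[0,0,0],"twist":[0,0,0]},{"linear":[0,0,0],"twist":[0,0,0]},{"linear":[0,0,0],"twist":[0,0,0]},{"linear":[0,0,-50],"twist":[0,0,0]},{"linear":[0,0,-110],"twist":[0,0,0]},{"linear":[0,0,-110],"twist":[0,0,0]}], "gripper": -0.2}}

```text
clock: 9.32
eef_pos: [681.8, 204.4, 282.6]
tool_rot: [0.998, 0.055, 0.005, -0.002]
force: [0.4, 0.9, -0.7]
width: 0.4
grip_force: 0.0
```

```bash
python3 - <<'E'
from h import *
for n in("side","top","side"):
  p=cams.snapshot(n)
  for l in ("cuvette_block","cell_center","zero_block","seat_right","cover_pull","cover_hinge"):print(n,l,[(np.round(d["point"],1).tolist(),round(d["conf"],2)) for d in cams.landmark_of(p,l)[:1]])
rows([((550,236.5,275),rot(6.3)),((550,236.5,47),rot(6.3))])
E
```

```text
side cuvette_block [([555.1, 234.4, 43.0], 0.65)]
side cell_center [([550.7, 236.8, 53.3], 0.55)]
side zero_block [([560.1, 137.2, 43.4], 0.66)]
side seat_right [([562.6, 142.2, 41.3], 0.95)]
side cover_pull [([688.5, 206.6, 181.6], 0.75)]
side cover_hinge [([636.4, 199.8, 77.8], 0.57)]
top cuvette_block [([552.5, 236.5, 41.3], 0.65)]
top cell_center [([551.5, 238.3, 55.8], 0.42)]
top zero_block []
top seat_right [([559.5, 140.2, 38.2], 0.85)]
top cover_pull []
top cover_hinge []
side cuvette_block [([632.7, 198.6, 78.8], 0.59)]
side cell_center [([551.2, 232.1, 52.0], 0.48)]
side zero_block [([557.8, 137.4, 44.3], 0.52)]
side seat_right [([560.5, 139.3, 39.3], 0.81)]
side cover_pull [([688.8, 205.2, 182.8], 0.79)]
side cover_hinge [([632.2, 200.2, 79.5], 0.69)]
clock 10.38 at [679.4 202.6 276.3] yaw 6.3 q [-0.1   0.65 -0.43  1.3   0.27  1.25 -1.99] F [ 0.3 -0.7  0.1] w 0.399
lin [-124.9, -47.8, 1.3] tw [0.0, -0.0, -0.0]
lin [-124.9, -47.8, 229.3] tw [0.0, -0.0, -0.0]
```

Request:
{"name": "jog_arm", "arguments": {"rows": [{"linear":[-60,-24,0],"twist":[0,0,0]},{"linear":[-124,-47.3,0],"twist":[0,0,0]},{"linear":[-124,-47.3,40],"twist":[0,0,0]},{"linear":[-124,-47.3,100],"twist":[0,0,0]},{"linear":[-124,-47.3,160],"twist":[0,0,0]},{"linear":[-124,-47.3,180],"twist":[0,0,0]},{"linear":[-124,-47.3,180],"twist":[0,0,0]}], "gripper": 0.82}}

```text
clock: 11.25
eef_pos: [550.8, 236.2, 96.1]
tool_rot: [0.998, 0.055, -0.001, 0.0]
force: [-0.6, 0.1, 0.2]
width: 0.908
grip_force: 0.0
```

```bash
python3 - <<'E'
from h import *
p=cams.snapshot("side"); cv2.imwrite("pics/pre.png",cv2.resize(p["color"][190:265,165:255,::-1],(720,600),interpolation=cv2.INTER_CUBIC))
rows([((551,236,47),rot(6.3))])
E
```

```text
clock 11.3 at [551.8 236.8  97.6] yaw 6.3 q [-0.18  0.67 -0.41  1.75  0.36  0.79 -2.23] F [ 0.7 -0.3  0.6] w 0.913
lin [-1.0, 0.7, 50.6] tw [-0.001, -0.002, -0.0]
```

View pics/pre.png

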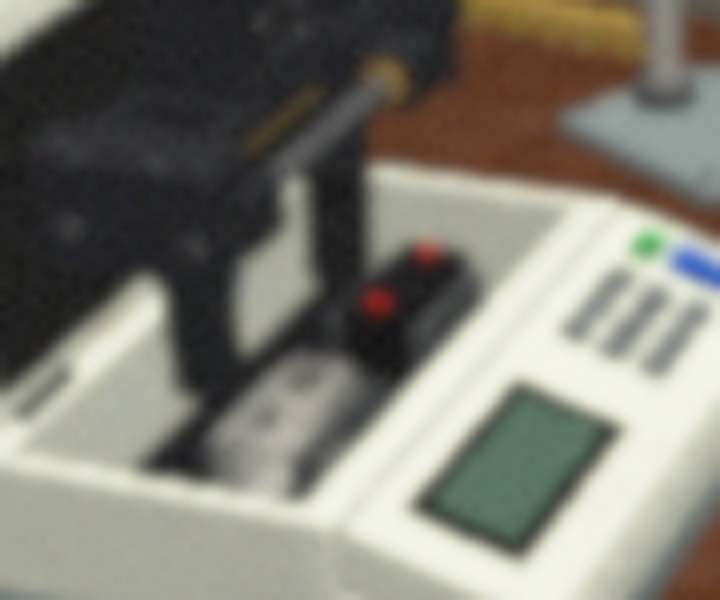

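The fingers straddle the clear block: near tip at about (205,395), far tip at (340,290), block top spanning roughly (205–350, 350–490). I'll check the alignment by projecting an overlay.

```bash
python3 - <<'E'
from h import *
p=cams.snapshot("side");im=cv2.resize(p["color"][190:265,165:255,::-1],(720,600),interpolation=cv2.INTER_CUBIC)
K=np.array([[p["fx"],0,p["cx"]],[0,p["fy"],p["cy"]],[0,0,1]])
def pr(P):
    uv=cv2.projectPoints(np.array(P,float),np.array(p["rvec"]),np.array(p["tvec"]),K,None)[0][:,0]
    return np.round((uv-[165,190]+.5)*8).astype(int)
A=Ro.from_euler('z',6.3,degrees=True)
def boxp(c,z,hx=13,hy=30):return A.apply([[sx*hx,sy*hy,0] for sx,sy in((-1,-1),(1,-1),(1,1),(-1,1))])+[c[0],c[1],z]
cv2.polylines(im,[pr(boxp((551,236),70))],True,(0,255,0),1)
cv2.polylines(im,[pr(boxp((561.5,140.6),70))],True,(0,255,255),1)
s=arm.read_state()["eef_pos"]
for sg in(-1,1):
    c=A.apply([0,sg*(40+9),0])+np.array(s)
    cv2.polylines(im,[pr(boxp(c,s[2],9,9))],True,(255,0,255),1)
# rim
O=np.array([529.5,186,0])
cv2.polylines(im,[pr(A.apply([[-15,-116,76],[95,-116,76],[95,116,76],[-15,116,76]])+O)],True,(255,255,0),1)
cv2.imwrite("pics/ov.png",im)
E
```

```text
(no output)
```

View pics/ov.png

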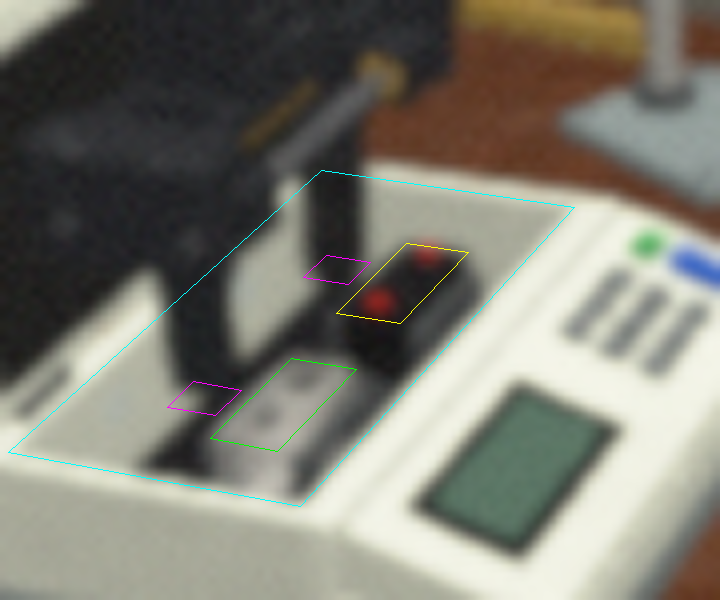

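The overlay matches: block top (green), black block (yellow) and rim (cyan) all lie within about 3 mm. Next I'll descend and grip.

Request:
{"name": "jog_arm", "arguments": {"rows": [{"linear":[-0.5,0.5,25],"twist":[0,0,0]},{"linear":[-0.5,0.5,42],"twist":[0,0,0]},{"linear":[-0.5,0.5,49],"twist":[0,0,0]},{"linear":[-0.5,0.5,49],"twist":[0,0,0]}]}}

```text
clock: 11.85
eef_pos: [550.6, 235.6, 47.5]
tool_rot: [0.998, 0.055, 0.0, -0.0]
force: [-0.3, 0.3, -0.1]
width: 0.911
grip_force: 0.0
```

Request:
{"name": "jog_arm", "arguments": {"rows": [{"linear":[0,0,0],"twist":[0,0,0]},{"linear":[0,0,0],"twist":[0,0,0]},{"linear":[0,0,0],"twist":[0,0,0]},{"linear":[0,0,0],"twist":[0,0,0]}], "gripper": -1, "squeeze": 12}}

```text
clock: 12.35
eef_pos: [550.8, 235.7, 47.8]
tool_rot: [0.998, 0.055, 0.0, -0.0]
force: [-0.7, -1.0, 5.1]
width: 0.683
grip_force: 12.0
```

Request:
{"name": "jog_arm", "arguments": {"rows": [{"linear":[0,0,0],"twist":[0,0,0]},{"linear":[0,0,-8],"twist":[0,0,0]},{"linear":[0,0,-20],"twist":[0,0,0]},{"linear":[0,0,-40],"twist":[0,0,0]},{"linear":[0,0,-80],"twist":[0,0,0]},{"linear":[0,0,-120],"twist":[0,0,0]},{"linear":[0,0,-170],"twist":[0,0,0]},{"linear":[0,0,-170],"twist":[0,0,0]}], "squeeze": 20}}

```text
clock: 13.35
eef_pos: [552.8, 237.1, 222.7]
tool_rot: [0.998, 0.055, 0.004, -0.002]
force: [0.1, 0.2, -0.3]
width: 0.678
grip_force: 20.0
```

```bash
cat >> h.py <<'E'
YC=-23.5; LENS=np.array([527.,-121,221])
E
python3 - <<'E'
from h import *
s=arm.read_state()
p=cams.snapshot("side")
for l in ("cell_center","cuvette_block","zero_block","camera_head"):print(l,[(np.round(d["point"],1).tolist(),round(d["conf"],2)) for d in cams.landmark_of(p,l)[:1]])
C=Ro.from_euler('z',YC,degrees=True)*Ro.from_euler('y',0.436)   # camera axes
print("cam x axis",C.as_matrix()[:,0], "z",C.as_matrix()[:,2])
F=LENS-90*C.as_matrix()[:,0];print("focus",F)
q=C*Ro.from_euler('x',180,degrees=True)
t=F-8*C.as_matrix()[:,2]   # TCP 8 mm below cell centre (47 vs 55)
pre=t-np.array([60,-25,0])*1.0
q0=rot(YC)
rows([((430,100,230),q0),(pre,q),(t,q)])
E
```

```text
cell_center [([553.6, 239.3, 224.4], 0.51)]
cuvette_block [([561.5, 133.5, 43.9], 0.64)]
zero_block [([563.3, 137.6, 43.7], 0.5)]
camera_head [([529.2, -118.8, 219.6], 0.61)]
cam x axis [ 0.83126743 -0.36144537 -0.42231706] z [ 0.38729011 -0.16839853  0.90644818]
focus [452.18593094 -88.46991695 259.00853545]
clock 13.6 at [549.6 235.  216. ] yaw 6.3 q [-0.14  0.52 -0.47  1.68  0.27  1.01 -2.16] F [ 0.5  0.3 -0.9] w 0.676
lin [-133.7, 121.1, -13.5] tw [0.001, 0.002, 0.52]
lin [-192.2, 277.7, -35.0] tw [0.115, -0.424, 0.511]
lin [-135.3, 309.2, -35.1] tw [0.115, -0.424, 0.511]
```

```bash
cat >> h.py <<'E'
C=Ro.from_euler('z',YC,degrees=True)*Ro.from_euler('y',-0.436); CM=C.as_matrix()
F=LENS-90*CM[:,0]; q=C*Ro.from_euler('x',180,degrees=True); t=F-7.5*CM[:,2]
E
python3 - <<'E'
from h import *
print("camx",CM[:,0],"focus",F,"t",t)
rows([((450,100,230),rot(YC)),(t-70*CM[:,0],q),(t,q)])
E
```

```text
camx [ 0.83126743 -0.36144537  0.42231706] focus [452.18593094 -88.46991695 182.99146455] t [455.0906068  -89.73290596 176.19310321]
clock 13.6 at [549.6 235.  216. ] yaw 6.3 q [-0.14  0.52 -0.47  1.68  0.27  1.01 -2.16] F [ 0.5  0.3 -0.9] w 0.676
lin [-113.8, 123.3, -13.6] tw [0.001, 0.002, 0.52]
lin [-184.4, 280.8, 70.1] tw [-0.112, 0.428, 0.512]
lin [-129.4, 312.4, 40.4] tw [-0.112, 0.428, 0.512]
```

Request:
{"name": "jog_arm", "arguments": {"rows": [{"linear":[-60,60,-14],"twist":[0,0,0.18]},{"linear":[-114,123,-14],"twist":[0,0,0.36]},{"linear":[-114,123,-14],"twist":[0,0,0.52]},{"linear":[-130,170,-14],"twist":[-0.03,0.12,0.52]},{"linear":[-145,210,-10],"twist":[-0.06,0.24,0.515]},{"linear":[-160,250,0],"twist":[-0.09,0.34,0.512]},{"linear":[-165,285,20],"twist":[-0.112,0.428,0.512]},{"linear":[-165,300,40],"twist":[-0.112,0.428,0.512]},{"linear":[-165,300,40],"twist":[-0.112,0.428,0.512]},{"linear":[-165,300,40],"twist":[-0.112,0.428,0.512]}]}}

```text
clock: 14.85
eef_pos: [428.6, -86.3, 189.4]
tool_rot: [0.958, -0.2, 0.202, 0.041]
force: [-0.8, 0.1, -1.5]
width: 0.677
grip_force: 20.0
```

```bash
python3 - <<'E'
from h import *
r={}
for i in range(3):
  for n in("side","top"):
    p=cams.snapshot(n)
    for l in ("cell_center","camera_head"):
      for d in cams.landmark_of(p,l)[:1]: r.setdefault((l,n),[]).append(np.round(d["point"],1).tolist()+[round(d["conf"],2)])
for k,v in r.items():print(k,v)
s=arm.read_state();m=Ro.from_quat(s["tool_rot"]);print("cell pred",np.array(s["eef_pos"])+m.apply([0,0,-7.5]),"rot err",(q.inv()*m).as_rotvec())
rows([(t,q)])
E
```

```text
('cell_center', 'side') [[430.1, -86.3, 193.0, 0.66], [427.2, -83.1, 194.4, 0.45], [427.3, -85.0, 194.8, 0.69]]
('camera_head', 'side') [[527.9, -120.4, 222.7, 0.73], [526.0, -121.2, 220.2, 0.56], [527.2, -120.4, 220.5, 0.73]]
('cell_center', 'top') [[426.6, -78.4, 195.6, 0.5], [426.5, -77.0, 197.1, 0.43], [427.9, -80.4, 196.5, 0.64]]
('camera_head', 'top') [[525.8, -118.9, 220.4, 0.7], [529.1, -117.5, 220.9, 0.89], [527.7, -121.5, 220.6, 0.71]]
cell pred [426.95158674 -84.05694727 197.45823637] rot err [ 0.00373771 -0.01775504 -0.00135325]
clock 15.75 at [429.8 -85.2 190.6] yaw -23.4 q [ 0.63  0.14 -0.7   2.39  0.82  0.36 -2.76] F [-0.3 -0.1 -0.9] w 0.68
lin [17.0, -5.9, 23.4] tw [-0.004, 0.018, 0.001]
```

Joint 7 (-2.76) and joint 4 (2.39) are at their limits, so I'll back off sideways and turn the tool half a turn. The grasp line stays the same.

Request:
{"name": "jog_arm", "arguments": {"rows": [{"linear":[0,-60,-15],"twist":[0,0,0]},{"linear":[0,-110,-40],"twist":[0,0,-0.18]},{"linear":[0,-130,-60],"twist":[0,0,-0.36]},{"linear":[0,-130,-60],"twist":[0,0,-0.54]},{"linear":[0,-130,-60],"twist":[0,0,-0.72]},{"linear":[0,-130,-60],"twist":[0,0,-0.9]},{"linear":[0,-130,-60],"twist":[0,0,-1.08]},{"linear":[0,-130,-60],"twist":[0,0,-1.26]},{"linear":[0,-130,-60],"twist":[0,0,-1.44]},{"linear":[0,-130,-60],"twist":[0,0,-1.57]}]}}

```text
clock: 17.0
eef_pos: [458.7, 43.6, 245.7]
tool_rot: [0.816, 0.539, 0.115, 0.173]
force: [-0.2, 0.2, -0.6]
width: 0.678
grip_force: 20.0
```

```bash
cat >> h.py <<'E'
q2=q*Ro.from_euler('z',180,degrees=True)
E
python3 - <<'E'
from h import *
rows([((450,50,240),q2),(t,q2)])
E
```

```text
clock 17.0 at [458.7  43.6 245.7] yaw 66.9 q [ 0.38  0.11 -0.82  2.25  0.67  0.63 -1.33] F [-0.2  0.2 -0.6] w 0.678
lin [2.5, -11.9, 0.9] tw [-0.011, -0.017, -1.565]
lin [-124.1, 16.7, 83.3] tw [-0.011, -0.017, -1.565]
```

Request:
{"name": "jog_arm", "arguments": {"rows": [{"linear":[0,0,0],"twist":[0,0,-0.18]},{"linear":[0,0,0],"twist":[0,0,-0.36]},{"linear":[0,0,0],"twist":[0,0,-0.54]},{"linear":[0,0,0],"twist":[0,0,-0.72]},{"linear":[0,0,0],"twist":[0,0,-0.9]},{"linear":[0,0,0],"twist":[0,0,-1.08]},{"linear":[0,0,0],"twist":[0,0,-1.26]},{"linear":[0,0,0],"twist":[0,0,-1.44]},{"linear":[0,0,0],"twist":[-0.011,-0.017,-1.565]},{"linear":[0,0,0],"twist":[-0.011,-0.017,-1.565]}]}}

```text
clock: 18.25
eef_pos: [458.5, 43.7, 245.6]
tool_rot: [0.202, 0.955, -0.043, 0.212]
force: [-0.1, 0.4, -0.9]
width: 0.681
grip_force: 20.0
```

```bash
python3 - <<'E'
from h import *
rows([(t-25*CM[:,0]*[1,1,0],q2),(t,q2)])
E
```

```text
clock 18.25 at [458.5  43.7 245.6] yaw 156.1 q [ 0.52  0.13 -0.97  2.25  0.75  0.65  0.15] F [-0.1  0.4 -0.9] w 0.681
lin [3.7, -123.7, 74.5] tw [-0.0, -0.0, -0.006]
lin [-16.8, -123.6, 84.1] tw [-0.0, -0.0, -0.006]
```

Request:
{"name": "jog_arm", "arguments": {"rows": [{"linear":[4,-50,20],"twist":[0,0,0]},{"linear":[4,-90,50],"twist":[0,0,0]},{"linear":[4,-123.7,74.5],"twist":[0,0,-0.006]},{"linear":[4,-123.7,74.5],"twist":[0,0,-0.006]},{"linear":[4,-123.7,74.5],"twist":[0,0,-0.006]}]}}

```text
clock: 18.88
eef_pos: [434.1, -81.8, 175.9]
tool_rot: [0.201, 0.956, -0.044, 0.211]
force: [0.7, 0.1, -0.5]
width: 0.68
grip_force: 20.0
```

```bash
python3 - <<'E'
from h import *
rows([(t,q2)])
E
```

```text
clock 18.88 at [434.1 -81.8 175.9] yaw 156.2 q [ 1.03  0.33 -1.2   2.4   1.23  0.55  0.  ] F [ 0.7  0.1 -0.5] w 0.68
lin [-20.5, 1.2, 9.2] tw [-0.001, -0.001, -0.005]
```

Request:
{"name": "jog_arm", "arguments": {"rows": [{"linear":[-8,0.5,4],"twist":[0,0,-0.005]},{"linear":[-16,1,7],"twist":[0,0,-0.005]},{"linear":[-20.5,1,9],"twist":[0,0,-0.005]},{"linear":[-20.5,1,9],"twist":[0,0,-0.005]}]}}

```text
clock: 19.38
eef_pos: [456.0, -88.5, 177.0]
tool_rot: [0.196, 0.956, -0.045, 0.212]
force: [0.2, 0.3, -1.7]
width: 0.679
grip_force: 20.0
```

```bash
python3 - <<'E'
from h import *
r={}
for i in range(4):
  for n in("side","top"):
    p=cams.snapshot(n)
    if i==0: cv2.imwrite(f"pics/f_{n}.png",p["color"][:,:,::-1])
    for l in ("cell_center","camera_head"):
      for d in cams.landmark_of(p,l)[:1]: r.setdefault((l,n),[]).append(d["point"])
for k,v in r.items():print(k,np.round(v,1).tolist(),np.median(v,0).round(1))
s=arm.read_state();m=Ro.from_quat(s["tool_rot"]);print("cell pred",np.array(s["eef_pos"])+m.apply([0,0,-7.5]),"focus",F,"rot err",(q2.inv()*m).as_rotvec().round(3))
rows([(t,q2)])
a=cv2.imread("pics/f_side.png")[110:220,215:325];b=cv2.imread("pics/f_top.png")[125:215,270:360]
cv2.imwrite("pics/f.png",np.hstack([cv2.resize(x,(400,400),interpolation=cv2.INTER_CUBIC) for x in(a,b)]))
E
```

```text
('cell_center', 'side') [[451.6, -85.8, 181.9], [454.4, -86.6, 182.7], [452.2, -86.0, 179.1], [453.6, -86.1, 180.4]] [452.9 -86.  181.2]
('camera_head', 'side') [[524.5, -117.2, 220.3], [529.4, -119.0, 223.9], [526.6, -118.4, 221.4], [527.4, -119.7, 223.9]] [ 527.  -118.7  222.6]
('cell_center', 'top') [[454.6, -83.8, 184.1], [453.2, -82.9, 183.2], [529.3, 186.6, -2.1]] [454.6 -82.9 183.2]
('camera_head', 'top') [[530.2, -117.9, 218.7], [529.2, -118.4, 220.2], [527.4, -117.9, 219.7], [529.1, -119.5, 220.1]] [ 529.2 -118.2  219.9]
cell pred [452.49233239 -87.32925808 183.59291175] focus [452.18593094 -88.46991695 182.99146455] rot err [ 0.     0.    -0.006]
clock 20.57 at [455.4 -88.6 176.8] yaw 156.9 q [ 1.01  0.38 -1.17  2.35  1.24  0.57  0.04] F [ 0.6 -0.2 -0.4] w 0.676
lin [0.1, -1.2, 0.6] tw [-0.0, -0.0, 0.006]
```

View pics/f.png

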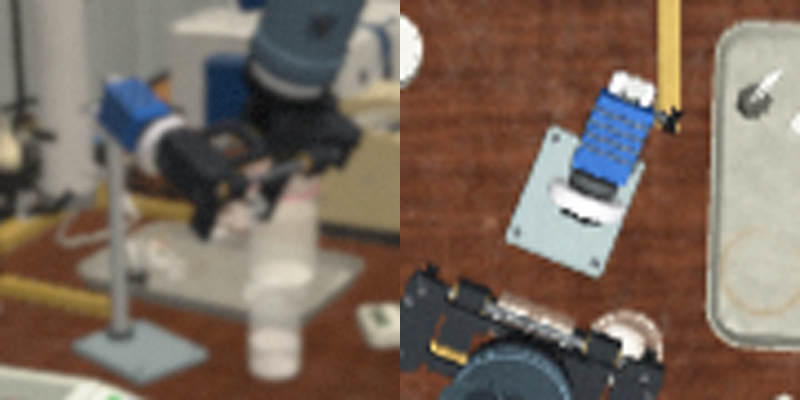

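The block sits in front of the lens, and the vision-measured offset from lens to cell centre is about (-74, 34, -39) mm against the wanted (-75, 33, -38). The windows are parallel to the ring light and the ends are in the fingers, so I'm handing in.

```bash
python3 -c "
from workcell import job
print(job.hand_in())"
```

```text
the job is handed in; nothing more can be done
None
```

The job is handed in: the cover is open to about 1.75 rad, and the clear block is held by its narrow ends within about 2 mm of the focus, square to the lens by the measured pose. I took no final check picture of the cover and the other things, and the hand-in gave no verdict.

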